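Start the sample roaster: air, fan, drum, heat

ROBOT

A 6-joint arm with a two-finger parallel gripper is mounted at the origin on a cart in front of the work surface, level with it; the furniture and walls round the work are solid. World frame = base frame: x ahead of the robot, y to its left, z up, the work surface at z = 0. Lengths are in mm, angles in rad, forces in N, time in s.
With the tool pointing down it reaches from about 350 to 975 mm from the base axis. Payload 7.1 kg.
Tool frame: the origin (TCP) lies on the front face of the gripper's body, between the roots of the fingers; the fingertips stand 80 mm ahead of it and the grasp point (between the pads) lies 61 mm ahead of it (env.tips_ahead is the distance from the TCP to the fingertips, in mm); z points along the fingers, y is the direction in which the jaws open and shut (so a half turn about z gives the same grasp; the last joint's range is limited). The gripper opens to 88 mm and grips with 3 to 60 N. Pads are 20 mm wide; open, the fingers measure 115 mm over their backs; the gripper's body (75 mm by 178 mm) begins 61 mm behind the grasp point.
Start: joints at [-1.291, 0.423, 1.63, -0, 1.089, -0.019], TCP at [184.002, -597.285, 302.675] pointing down, gripper open.
Joint ranges: [-3, 3], [-0.9, 2.11], [0.09, 2.58], [-1.31, 4.45], [0.11, 2.69], [-2.54, 2.54]. Speed limits (rad/s): [2.39, 2.39, 3.01, 3.14, 3.14, 3.14].

INTERFACE

Orientations are given as a unit quaternion [x, y, z, w].
In Python, from station import env, set_gripper, viewer, workorder gives the robot as it stands. Calls block until the motion is done:
- env.reach(position, orientation): joint-space move of the TCP to a pose.
- env.move_l(position, rot=None, rate=150, f_stop=None): straight line of the TCP; rot=None keeps the orientation; rate is the mean speed in mm/s. With f_stop (N) it stops when the force on the tool has changed by that much, and returns True; else False.
- env.move_joints(angles): joint-space move.
- set_gripper(opening): finger opening in mm; the grip force is fixed at half the most; returns when the fingers have stopped.
- env.hold(seconds).
- env.ik(position, orientation): joint angles nearest the present ones, or None.
- env.read_state(): the state.
- viewer.camera(name): name is "scene" or "top" or "wrist"; returns the picture (480x640x3 uint8, blue, green, red); there is no depth.
- viewer.camera_params(name): a dict with "fx", "fy", "cx", "cy" (pixels), "dist" ([k1, k2, p1, p2, k3] as OpenCV has them; the pictures are not rectified), "pose" (4x4, takes a point from camera to world coordinates); the wrist camera has in their place "tool_from_camera" (4x4, takes a point from camera to tool coordinates, whose origin is the TCP and whose axes are the flange's). Camera axes: x right, y up, looking along -z (the intrinsics and any distortion apply to the point x, -y, -z); pixel columns grow to the right and rows downward; lengths in mm; the calibration is good to about 2 mm. A picture is of the moment at which its call begins: read the wrist's pose just before it. camera_params takes no time and is no camera call.
A pose or a line that the arm cannot do raises env.IKError and nothing moves.
- workorder.sign_off(): hands the job in, once; it reports no verdict.
The state is a dict: "time_s": time; "qpos": joint angles; "dq": joint speeds; "tau": joint torques, N m; "tool_pos": TCP position; "orientation": TCP orientation; "force": force on the tool from outside, world axes, zero at the start; "wrist_torque": the same for the moment, N m; "width": finger opening in mm.
Only numpy, scipy, OpenCV 4.12 (cv2) and the standard library are available. Lean on these libraries where they do the work, as an engineer would, in place of code of your own. Each camera call takes 0.05 s, during which the arm holds its last target.

TASK

Start up the sample roaster in the safe order. First turn the bar knob on the air box anticlockwise, seen from above, until the pawl holds it at the third stop (the long thick mark) - not past it, for the ratchet does not turn back - and let go; then press the three keys on the sloping panel one after another, each until it stays in by itself: the round fan key, then the square drum key, and last the oblong heat key. Leave the tray, the brush and the bowl where they stand.

Things in the scene. Friction and masses are not known exactly. Their poses are not given: they have to be found in the camera images.
- roaster: Sample roaster, fixed. Origin on the counter under its grey main part (x -0.105 to 0.064, 264 mm wide); x to its rear, y to its left, front faces the robot. The key panel slopes from 50 mm height at x = -0.105 to 96 mm at x = -0.025. The steel casing hangs over its upper half (x from -0.054 back, 250 mm wide, 150 to 300 mm high): an upright tool strikes it, one leant along a key's z clears.
- air_box_top (a point): Centre of the top of the grey air box at the roaster's right (134 x 134 mm, 72 mm high), on the knob's axis. Dark round dial plate with white marks for stops 0 to 5 at its right and rear; an 80 mm steel ratchet wheel 3 to 11 mm above this point, a brass pawl in front of it, the bar knob above. The roaster's casing, much taller, starts 130 mm to the left (y) of here. x, y, z as the roaster's.
- air_damper (a joint): Angle of the air knob, rad: 0 shut, growing anticlockwise seen from above. Stops every 0.3927: the third, with the long thick mark, at 1.178; the fourth at 1.571. A spring (0.04 to 0.07 N m) pulls it back clockwise; the pawl clicks as the angle passes a stop and holds it there when let go. It cannot turn back past a stop that the pawl has passed. It starts at stop 0 or 1.
- damper_grip (a point): Middle of the black bar knob, on its upright turning axis, 114 mm above the counter. The bar is 68 mm long (along x), 16 mm wide, 26 mm tall (13 mm above and below here), with a 9 mm pointer nose and a white line at its +x end; x turns with the knob, z is up. The ratchet wheel's top is 31 mm below this point.
- fan_key_top (a point): Centre of the top of the light grey fan key, round, 46 mm across; 15 mm proud of its black bezel when out. z points out of the panel, leaning 30 degrees from vertical to the roaster's front; y runs along the row, to the roaster's left. Three keys in one row, 80 mm apart between centres; which key has which place differs from start to start.
- drum_key_top (a point): Centre of the top of the light grey drum key, square, 42 x 42 mm; 15 mm proud of its black bezel when out. z points out of the panel, leaning 30 degrees from vertical to the roaster's front; y runs along the row, to the roaster's left. Three keys in one row, 80 mm apart between centres; which key has which place differs from start to start.
- heat_key_top (a point): Centre of the top of the light grey heat key, oblong, 58 mm along the row by 24 mm; 15 mm proud of its black bezel when out. z points out of the panel, leaning 30 degrees from vertical to the roaster's front; y runs along the row, to the roaster's left. Three keys in one row, 80 mm apart between centres; which key has which place differs from start to start.
- fan_key (a joint): Travel of the fan key into the panel, m: 0 out, 0.012 at the bottom. Its spring and catch resist with 1 to 4 N. Pressed past about 9 mm, an inner catch snaps in; let go, the key then comes back only to about 0.008 and stays in for good. Let go earlier, it comes right out.
- drum_key (a joint): Travel of the drum key into the panel, m: 0 out, 0.012 at the bottom. Its spring and catch resist with 1 to 4 N. Pressed past about 9 mm, an inner catch snaps in; let go, the key then comes back only to about 0.008 and stays in for good. Let go earlier, it comes right out.
- heat_key (a joint): Travel of the heat key into the panel, m: 0 out, 0.012 at the bottom. Its spring and catch resist with 1 to 4 N. Pressed past about 9 mm, an inner catch snaps in; let go, the key then comes back only to about 0.008 and stays in for good. Let go earlier, it comes right out.
- sample_tray: Black open tray of roasted beans, 98 x 143 x 28 mm, on the counter under the chute at the roaster's left; loose. Origin at the centre of its underside. Not to be moved.
- brush: Flat chaff brush with a wooden handle, 202 x 38 x 17 mm, lying on the counter in front of the roaster's keys; loose. Origin at the middle of its underside, x along it. Not to be moved.
- bowl: White cupping bowl, 92 mm across and 62 mm high, on the counter to the right of the air box; loose. Origin at the centre of its underside. Not to be moved.

How it is judged:
By the outcome, as a careful person would: the job done as asked, in the order asked, and still so for the second after the job is handed in, with the robot touching nothing.
It also fails if it takes over 54 s, if anything falls off the work surface, if the arm or the gripper's body presses on something with over 40 N, if the wrist force passes 120 N, or if a joint passes its speed limit or range.

## Working session

There is one attempt and no reset: what is moved stays moved. The work goes in short steps, each a Python script; the robot and the scene stay as the last script left them, time stands still between calls to the robot, and variables do not carry over. Pictures are saved under pics/ and viewed, and the job is handed in when it is done.

```bash
ls; mkdir -p pics
python3 - <<'E'
from station import env, set_gripper, viewer, workorder
import cv2
for n in ["scene","top"]:
    im=viewer.camera(n); cv2.imwrite(f"pics/{n}0.png",im)
    p=viewer.camera_params(n); print(n,p)
print(viewer.camera_params("wrist"))
print(env.read_state())
E
```

```text
pics
scene {'fx': 559.7117495510441, 'fy': 559.7117495510441, 'cx': 315.9677031782949, 'cy': 239.8703945720289, 'dist': array([-0.08563588,  0.        ,  0.        ,  0.        ,  0.        ]), 'pose': array([[-7.97339059e-01,  3.57235229e-01, -4.86449808e-01,
        -8.25019137e+01],
       [-6.03486647e-01, -4.81756478e-01,  6.35385366e-01,
         6.79629929e+02],
       [-7.36830962e-03,  8.00183533e-01,  5.99709947e-01,
         9.05338307e+02],
       [ 0.00000000e+00,  0.00000000e+00,  0.00000000e+00,
         1.00000000e+00]])}
top {'fx': 603.4007006485658, 'fy': 603.4007006485658, 'cx': 325.65218557954444, 'cy': 246.00140414564504, 'dist': array([-0.17711157,  0.        ,  0.        ,  0.        ,  0.        ]), 'pose': array([[-1.06283741e-02,  9.88263394e-01, -1.52389312e-01,
         3.96728288e+02],
       [-9.99861771e-01, -1.24520026e-02, -1.10175269e-02,
        -1.79093531e+02],
       [-1.27857707e-02,  1.52251149e-01,  9.88259132e-01,
         1.23666242e+03],
       [ 0.00000000e+00,  0.00000000e+00,  0.00000000e+00,
         1.00000000e+00]])}
{'fx': 388.330903
[... 522 characters left out ...]
0]])}
{'time_s': 0.1, 'qpos': array([-1.29099817e+00,  4.23776736e-01,  1.63059551e+00,  2.29606502e-05,
        1.08864071e+00, -1.90038153e-02]), 'dq': array([ 2.01052128e-04, -2.57119961e-03, -1.70474169e-03, -1.26945478e-03,
        6.27265597e-04, -7.32092856e-06]), 'tau': array([ 1.58231527e-03, -5.45616531e+01, -2.74323142e+01,  6.44552289e-02,
        1.87460880e-02, -1.97679697e-05]), 'tool_pos': array([ 183.90214684, -596.91754568,  301.97877494]), 'orientation': array([ 9.88860960e-01,  1.48840510e-01, -8.22582134e-05, -7.05445424e-04]), 'force': array([ 0.32976757,  0.01110718, -0.94594466]), 'wrist_torque': array([0.06663093, 0.03169804, 0.02093597]), 'width': 88.13120931115742}
```

View pics/scene0.png

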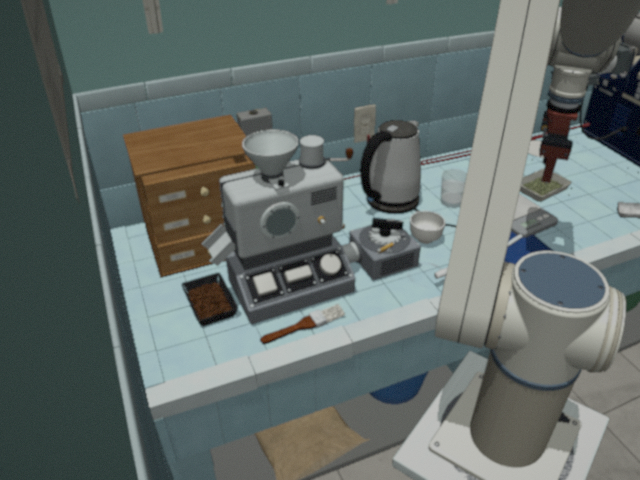

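View pics/top0.png

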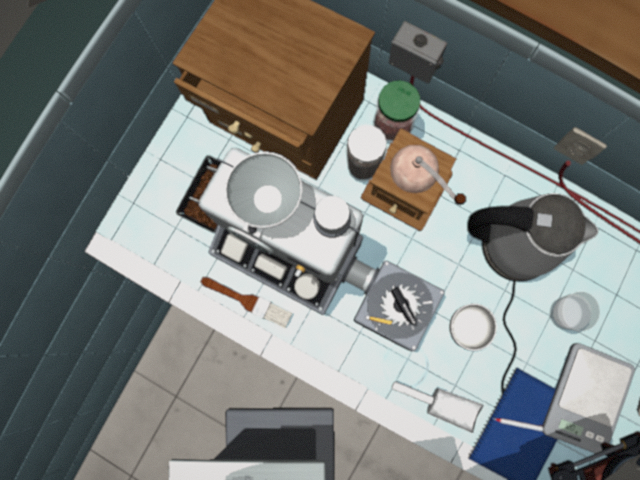

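```bash
cat > h.py <<'E'
from station import env, set_gripper, viewer, workorder
import cv2, numpy as np
from scipy.spatial.transform import Rotation as R
def ray(name,px,pose=None):
    p=viewer.camera_params(name)
    K=np.array([[p['fx'],0,p['cx']],[0,p['fy'],p['cy']],[0,0,1]])
    u=cv2.undistortPoints(np.array([[px]],float),K,p['dist'])[0,0]
    T=pose if pose is not None else p['pose']
    d=T[:3,:3]@np.array([u[0],-u[1],-1.]); return T[:3,3],d/np.linalg.norm(d)
def onz(name,px,z,pose=None):
    o,d=ray(name,px,pose); return o+d*(z-o[2])/d[2]
def tri(rays):
    A=np.zeros((3,3));b=np.zeros(3)
    for o,d in rays:
        P=np.eye(3)-np.outer(d,d);A+=P;b+=P@o
    x=np.linalg.solve(A,b); return x,[np.linalg.norm((np.eye(3)-np.outer(d,d))@(x-o)) for o,d in rays]
def proj(name,X,pose=None):
    p=viewer.camera_params(name); T=pose if pose is not None else p['pose']
    c=T[:3,:3].T@(np.asarray(X,float)-T[:3,3])
    K=np.array([[p['fx'],0,p['cx']],[0,p['fy'],p['cy']],[0,0,1]])
    return cv2.projectPoints(np.array([[c[0],-c[1],-c[2]]]),np.zeros(3),np.zeros(3),K,p['dist'])[0].ravel()
def wristpose():
    s=env.read_state(); T=np.eye(4);T[:3,:3]=R.from_quat(s['orientation']).as_matrix();T[:3,3]=s['tool_pos']
    return T@viewer.camera_params('wrist')['tool_from_camera']
E
python3 - <<'E'
from h import *
im=cv2.imread("pics/top0.png")
c=im[220:360,200:460]; cv2.imwrite("pics/topz.png",cv2.resize(c,None,fx=3,fy=3,interpolation=cv2.INTER_CUBIC))
im=cv2.imread("pics/scene0.png")
c=im[200:340,220:460]; cv2.imwrite("pics/scenez.png",cv2.resize(c,None,fx=3.3,fy=3.3,interpolation=cv2.INTER_CUBIC))
E
```

```text
(no output)
```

View pics/topz.png

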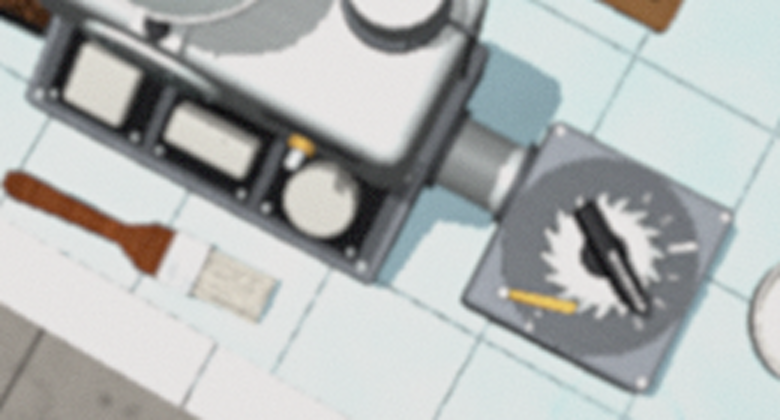

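View pics/scenez.png

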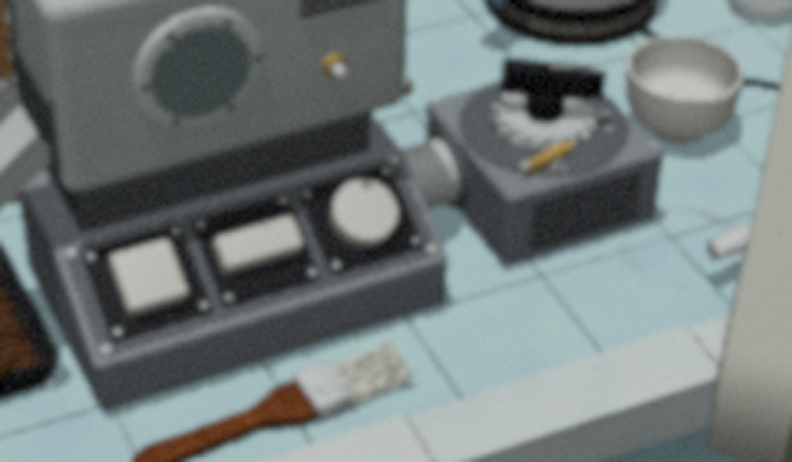

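Run:
```python
from h import *
f=lambda u,v:(200+u/3,220+v/3)
for n,p in dict(rear_l=(560,122),rear_r=(733,215),fr_r=(648,392),fr_l=(463,300)).items(): print(n,onz('top',f(*p),72))
g=lambda u,v:(220+u/3.3,200+v/3.3)
print('knob tri',tri([ray('top',f(608,253)),ray('scene',g(551,77))]))
for n,a,b,z in [('drum',(102,83),(149,274),0),('heat',(210,139),(259,242),0),('fan',(320,200),(365,209),0)]: print(n,tri([ray('top',f(*a)),ray('scene',g(*b))]))
a=onz('top',f(585,210),127);b=onz('top',f(643,308),127);print('bar',a,b,b-a)
```

```text
rear_l [ 545.93360771 -284.59812539   72.        ]
rear_r [ 483.73758951 -395.52200401   72.        ]
fr_r [ 371.20873056 -337.08984979   72.        ]
fr_l [ 431.76439076 -219.692191     72.        ]
knob tri (array([ 457.02647738, -308.48872105,  119.99129553]), [np.float64(1.0139045987234496), np.float64(1.0139045987235438)])
drum (array([572.09087753,  10.58410561,  91.52543565]), [np.float64(0.22822496754271976), np.float64(0.22822496754271412)])
heat (array([534.71692667, -59.5903343 ,  90.82410312]), [np.float64(0.7093499847437298), np.float64(0.7093499847437404)])
fan (array([ 495.31364007, -129.43504657,   93.0873055 ]), [np.float64(0.012684850574556185), np.float64(0.01268485057455204)])
bar [ 484.16341841 -293.69351847  127.        ] [ 423.54130474 -327.84399015  127.        ] [-60.62211366 -34.15047167   0.        ]
```

```bash
cat >> h.py <<'E'
def down(a): return (R.from_euler('z',a,degrees=True)*R.from_euler('x',180,degrees=True)).as_quat()
E
python3 - <<'E'
from h import *
for a in (29.4,97,104,-150.6,-83,-76):
    print(a,env.ik([457,-309,57+119+5],down(a)),env.ik([457,-309,400],down(a)))
q=env.ik([457,-309,340],down(29.4));
E
```

```text
29.4 [-6.16111345e-01  4.89680327e-01  1.87001292e+00 -4.44089210e-16
  7.81899405e-01  4.41558182e-01] [-6.16111345e-01  2.13507204e-01  1.69334885e+00 -4.44089210e-16
  1.23473660e+00  4.41558182e-01]
97 [-0.61611135  0.48968033  1.87001292  0.          0.7818994  -0.73828439] [-0.61611135  0.2135072   1.69334885  0.          1.2347366  -0.73828439]
104 [-0.61611135  0.48968033  1.87001292  0.          0.7818994  -0.86045744] [-0.61611135  0.2135072   1.69334885  0.          1.2347366  -0.86045744]
-150.6 None None
-83 [-6.16111345e-01  4.89680327e-01  1.87001292e+00 -4.44089210e-16
  7.81899405e-01  2.40330826e+00] [-6.16111345e-01  2.13507204e-01  1.69334885e+00 -4.44089210e-16
  1.23473660e+00  2.40330826e+00]
-76 [-6.16111345e-01  4.89680327e-01  1.87001292e+00 -4.44089210e-16
  7.81899405e-01  2.28113521e+00] [-6.16111345e-01  2.13507204e-01  1.69334885e+00 -4.44089210e-16
  1.23473660e+00  2.28113521e+00]
```

Run:
```python
from h import *
env.reach([430,-325,330],down(29.4))
P=wristpose(); im=viewer.camera('wrist'); cv2.imwrite('pics/w1.png',im); np.save('w1.npy',P)
print(env.read_state()['tool_pos'],env.read_state()['time_s'],proj('wrist',[457,-309,127],P))
```

```text
[ 429.58281415 -325.90721197  329.89218607] 1.525 [318.31037948 190.86537233]
```

View pics/w1.png

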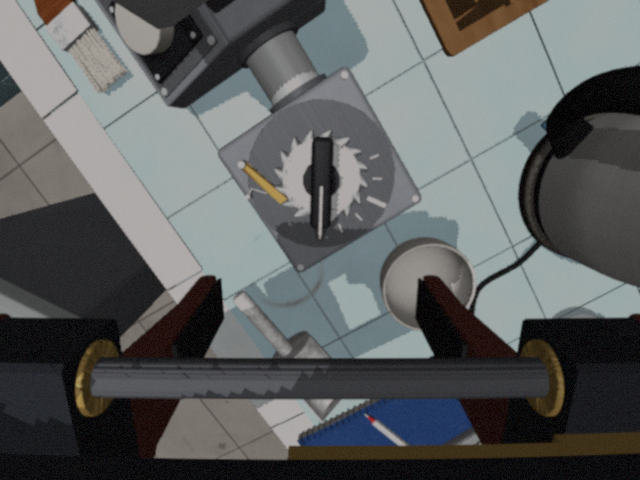

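Run:
```python
from h import *
im=cv2.imread("pics/w1.png")
c=im[60:280,210:430]; cv2.imwrite("pics/w1z.png",cv2.resize(c,(770,600) and None,fx=2.7,fy=2.7,interpolation=cv2.INTER_CUBIC))
P=np.load('w1.npy')
# dark knob mask
g=im.max(axis=2); m=np.zeros_like(g); m[120:250,290:350]=(g[120:250,290:350]<45); 
n,l,s,c=cv2.connectedComponentsWithStats(m); i=1+np.argmax(s[1:,4]); print(s[i],c[i])
```

```text
[ 308  137   29   98 1265] [322.256917   184.68932806]
```

View pics/w1z.png

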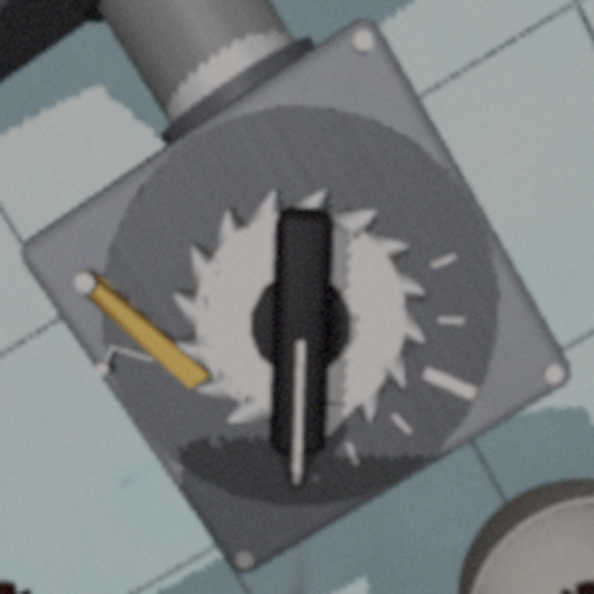

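Run:
```python
from h import *
P=np.load('w1.npy'); f=lambda p:(210+(p[0]+.5)/2.7-.5,60+(p[1]+.5)/2.7-.5)
S=[onz('wrist',f(p),73,P)[:2] for p in [(363,40),(555,373),(245,560),(85,282)]]
print(np.round(S,1), 'centre',np.mean(S,axis=0))
c=np.mean(S,axis=0)
for n,p in [('m1',(350,453)),('m2',(402,424)),('m3',(450,384)),('m4',(452,321)),('m5',(444,262))]:
    d=onz('wrist',f(p),74,P)[:2]-c; print(n,np.degrees(np.arctan2(d[1],d[0])),np.hypot(*d))
for ps in [((278,210),(330,212)),((271,448),(323,450))]:
    print([np.round(onz('wrist',f(p),127,P)[:2],1) for p in ps])
a,b=[np.mean([onz('wrist',f(p),127,P)[:2] for p in ps],axis=0) for ps in [((278,210),(330,212)),((271,448),(323,450))]]
print('bar mid',(a+b)/2,np.linalg.norm(b-a),np.degrees(np.arctan2(*(b-a)[::-1])))
```

```text
[[ 543.8 -284.4]
 [ 486.7 -390.3]
 [ 380.5 -332.9]
 [ 437.8 -243.5]] centre [ 462.18448648 -312.778058  ]
m1 -134.07796678510087 45.12400177621001
m2 -108.87584173976703 44.83455827840148
m3 -84.64355729855683 49.47027852773177
m4 -60.208524407753295 45.08134555609679
m5 -36.27252017286499 45.951714074299055
[array([ 488.3, -286.8]), array([ 494.6, -299. ])]
[array([ 431. , -316.4]), array([ 437.6, -329.4])]
bar mid [ 462.9011679  -307.90482734] 64.5303177298028 -152.29429663267157
```

Run:
```python
from h import *
c=[461.3,-308.6]
set_gripper(50)
env.reach([*c,240],down(28))
print(env.move_l([*c,180],rate=100,f_stop=8)); s=env.read_state(); print(s['tool_pos'],s['force'],s['wrist_torque'])
set_gripper(0); env.hold(.2)
s=env.read_state(); print(s['tool_pos'],s['force'],s['wrist_torque'],s['width'],s['time_s'])
P=wristpose(); im=viewer.camera('wrist'); cv2.imwrite('pics/w2.png',im); np.save('w2.npy',P)
r=R.from_quat(s['orientation']).as_matrix();print('tool force',r.T@s['force'], r[:,0])
```

```text
False
[ 461.58922037 -308.95411397  180.62829978] [0.73472871 0.30933346 0.62147866] [-0.03798872  0.01240274 -0.03866158]
[ 461.76334603 -309.09082984  180.47372274] [ 0.40913753 -3.43321416  3.48695006] [-0.64915212 -0.14762564 -0.03459848] 27.86949656117295 4.2
tool force [-1.24852144  3.22887674 -3.4826316 ] [8.82936209e-01 4.69492584e-01 6.03623453e-04]
```

View pics/w2.png

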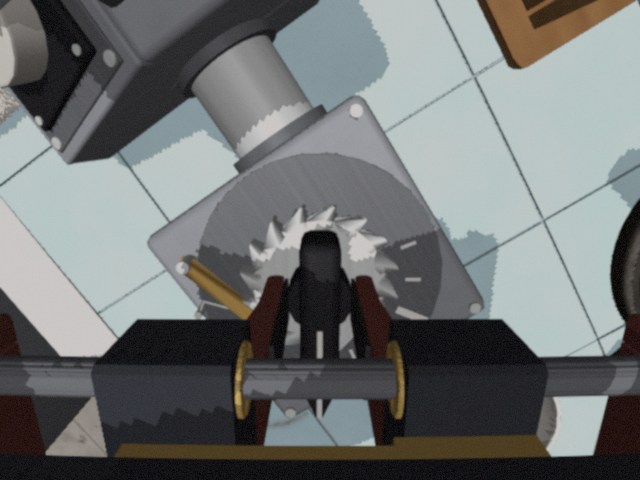

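Run:
```python
from h import *
c=[461.3,-308.6]
set_gripper(40)
env.move_l([*c,190],rate=100)
set_gripper(0); env.hold(.2)
s=env.read_state(); print(s['tool_pos'],s['force'],s['wrist_torque'],s['width'],s['time_s'])
P=wristpose(); im=viewer.camera('wrist'); cv2.imwrite('pics/w3.png',im)
r=R.from_quat(s['orientation']).as_matrix();print('tool force',r.T@s['force'], r[:,0])
```

```text
[ 461.56695117 -309.11479026  189.86322702] [ 2.16922353 -4.45191387 -5.03430643] [-0.80811251 -0.30842226 -0.05038433] 16.031948092062454 5.625
tool force [-0.17580505  4.94338256  5.03997724] [8.82936341e-01 4.69492685e-01 1.88772185e-04]
```

View pics/w3.png

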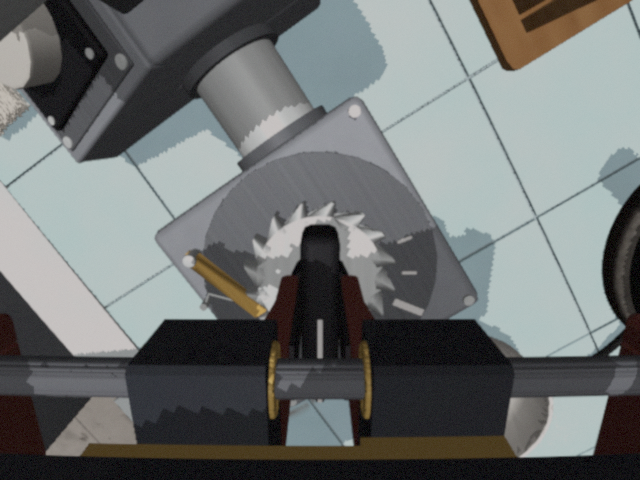

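```bash
cat > turn.py <<'E'
from h import *
def turn(to_a):
    q=np.array(env.ik([461.5,-308.9,190],down(to_a)))
    env.move_joints(q); env.hold(.1)
    s=env.read_state(); r=R.from_quat(s['orientation']).as_matrix()
    print(to_a,'a=%.1f'%np.degrees(np.arctan2(r[1,0],r[0,0])),'Ftool',np.round(r.T@s['force'],1),'T',np.round(s['wrist_torque'],3),'w%.1f t%.2f'%(s['width'],s['time_s']))
E
python3 - <<'E'
from turn import *
for a in (38,50,62,74,85): turn(a)
E
```

```text
38 a=37.8 Ftool [-2.3  4.5  6. ] T [-0.797 -0.246 -0.013] w15.8 t6.07
50 a=49.6 Ftool [-3.4  4.2  5.7] T [-0.802 -0.194 -0.036] w16.0 t6.48
62 a=61.5 Ftool [-3.9  3.6  5.4] T [-0.896 -0.202 -0.063] w16.0 t6.90
74 a=73.4 Ftool [-4.7  3.   5.3] T [-0.911 -0.14  -0.059] w15.8 t7.32
85 a=84.4 Ftool [-4.5  1.2  5. ] T [-0.96  -0.053 -0.075] w15.7 t7.72
```

Run:
```python
from turn import *
turn(95); turn(101)
im=viewer.camera('wrist'); cv2.imwrite('pics/w4.png',im)
im=viewer.camera('top'); cv2.imwrite('pics/t4.png',cv2.resize(im[250:370,340:460],None,fx=5,fy=5,interpolation=cv2.INTER_CUBIC))
```

```text
95 a=94.4 Ftool [-5.1 -0.1  5.9] T [-0.97   0.024 -0.006] w15.9 t8.11
101 a=100.4 Ftool [-5.4  0.4  5. ] T [-1.025  0.013 -0.082] w15.9 t8.46
```

View pics/w4.png

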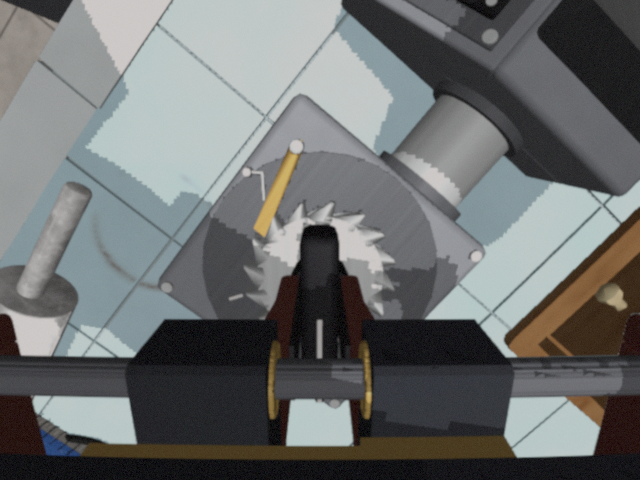

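Run:
```python
from turn import *
set_gripper(45)
s=env.read_state(); p=s['tool_pos']; 
env.move_l([461.5,-308.9,260],rate=120)
env.reach([430,-345,330],down(60))
P=wristpose(); im=viewer.camera('wrist'); cv2.imwrite('pics/w5.png',im); np.save('w5.npy',P); print(env.read_state()['time_s'])
x,y=map(int,proj('wrist',[461,-309,90],P));print(x,y)
cv2.imwrite("pics/w5z.png",cv2.resize(im[max(0,y-110):y+110,x-110:x+110],None,fx=2.7,fy=2.7,interpolation=cv2.INTER_CUBIC))
```

```text
10.6333
330 167
```

View pics/w5z.png

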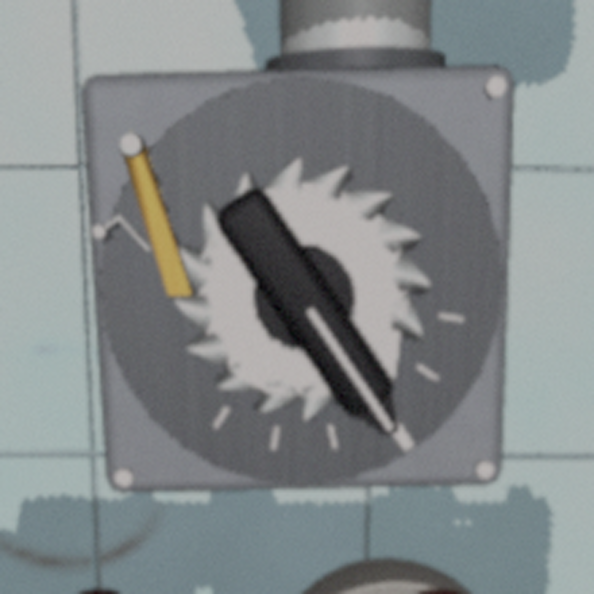

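```bash
cat >> h.py <<'E'
YAW=np.radians(-28.6)
xr=np.array([np.cos(YAW),np.sin(YAW),0]); yr=np.array([-np.sin(YAW),np.cos(YAW),0]); zz=np.array([0,0,1.])
nk=-0.5*xr+np.sqrt(3)/2*zz
def leanq(sign=-1):
    z=-nk; x=sign*np.cross(nk,yr)*-1 if False else sign*(np.sqrt(3)/2*xr+0.5*zz)
    y=np.cross(z,x); return R.from_matrix(np.c_[x,y,z]).as_quat()
E
python3 - <<'E'
from h import *
K=dict(drum=[574,10.5,91.5],heat=[537,-59.6,91.5],fan=[498.5,-129.5,91.5])
for s in (-1,1):
  for k,v in K.items():
    for d in (80,110,200): print(s,k,d,env.ik(np.array(v)+nk*d,leanq(s)))
E
```

```text
-1 drum 80 [ 0.16412338  0.47512675  2.11418336 -1.20213318  0.33633544  0.2064563 ]
-1 drum 110 [ 0.18538514  0.4086006   2.1308     -1.07415178  0.36784718  0.08912845]
-1 drum 200 [ 0.25638439  0.2081418   2.15533365 -0.77695802  0.51094213 -0.17755278]
-1 heat 80 None
-1 heat 110 [ 0.02522961  0.3622384   2.22627273 -1.23758673  0.26811596  0.11976583]
-1 heat 200 [ 0.08956046  0.13503259  2.25353028 -0.76564925  0.41222281 -0.32444854]
-1 fan 80 [-0.18404398  0.40772656  2.27924979  4.41904804  0.16259587  0.57218507]
-1 fan 110 None
-1 fan 200 [-0.1241086   0.07319841  2.32864933 -0.65160001  0.30680961 -0.61351742]
1 drum 80 None
1 drum 110 None
1 drum 200 None
1 heat 80 None
1 heat 110 None
1 heat 200 None
1 fan 80 None
1 fan 110 None
1 fan 200 [-0.1241086   0.07319841  2.32864933 -0.65160001  0.30680961  2.52807524]
```

```bash
cat >> h.py <<'E'
def tool(lean,head):
    l,h=np.radians([lean,head]); f=np.cos(h)*(-xr)+np.sin(h)*(-yr)*-1  # lean dir: front, rotated toward +y_r
    z=-(np.sin(l)*f+np.cos(l)*zz)
    y=-yr-(-yr@z)*z; y/=np.linalg.norm(y); x=np.cross(y,z)
    return R.from_matrix(np.c_[x,y,z])
E
python3 - <<'E'
from h import *
K=dict(fan=[498.5,-129.5,91.5],drum=[574,10.5,91.5],heat=[537,-59.6,91.5])
print(tool(30,0).as_matrix(), R.from_quat(leanq(-1)).as_matrix())
for k,v in K.items():
  for lean in (25,30,35):
    for h in (0,10,20,-10,-20):
      r=tool(lean,h); z=r.as_matrix()[:,2]
      print(k,lean,h,[ (None if q is None else np.round(q[3:],2).tolist()) for q in (env.ik(np.array(v)+nk*d-80*z,r.as_quat()) for d in (-14,0,30,100))])
E
```

```text
[[ 0.76035556 -0.47869186  0.43899149]
 [-0.41455931 -0.87798298 -0.23934593]
 [ 0.5         0.         -0.8660254 ]] [[-7.60355561e-01  4.78691858e-01  4.38991488e-01]
 [ 4.14559310e-01  8.77982975e-01 -2.39345929e-01]
 [-5.00000000e-01 -1.38777878e-17 -8.66025404e-01]]
fan 25 0 [None, None, [-0.69, 0.2, 2.53], [-0.42, 0.35, 2.28]]
fan 25 10 [None, None, None, [-0.58, 0.43, 2.48]]
fan 25 20 [None, None, None, None]
fan 25 -10 [None, None, [-0.23, 0.14, 2.02], [-0.14, 0.3, 1.95]]
fan 25 -20 [None, [0.73, 0.11, 1.01], [0.46, 0.16, 1.29], [0.2, 0.31, 1.57]]
fan 30 0 [[4.26, 0.17, -2.42], None, None, None]
fan 30 10 [None, None, None, None]
fan 30 20 [None, None, None, None]
fan 30 -10 [None, None, None, [-0.32, 0.17, 2.13]]
fan 30 -20 [[2.37, 0.13, -0.66], [2.22, 0.11, -0.5], None, [0.44, 0.18, 1.31]]
fan 35 0 [[3.84, 0.29, -1.97], [3.91, 0.28, -2.04], [4.12, 0.24, -2.25], None]
fan 35 10 [[4.29, 0.35, -2.34], [4.36, 0.35, -2.41], None, None]
fan 35 20 [None, None, None, None]
fan 35 -10 [[3.29, 0.27, -1.51], [3.32, 0.24, -1.54], [3.42, 0.18, -1.63], None]
fan 35 -20 [[2.72, 0.28, -1.0
[... 744 characters left out ...]
one, None, None, None]
heat 25 20 [None, None, None, None]
heat 25 -10 [None, None, [-0.57, 0.21, 2.53], [-0.38, 0.35, 2.37]]
heat 25 -20 [None, None, [-0.1, 0.16, 2.02], [-0.1, 0.31, 2.05]]
heat 30 0 [None, None, None, None]
heat 30 10 [None, None, None, None]
heat 30 20 [None, None, None, None]
heat 30 -10 [[4.35, 0.14, -2.4], None, None, None]
heat 30 -20 [None, None, None, [-0.22, 0.18, 2.16]]
heat 35 0 [[4.29, 0.32, -2.26], [4.37, 0.32, -2.33], None, None]
heat 35 10 [None, None, None, None]
heat 35 20 [None, None, None, None]
heat 35 -10 [[3.81, 0.26, -1.85], [3.89, 0.24, -1.93], [4.13, 0.21, -2.16], None]
heat 35 -20 [[3.19, 0.23, -1.31], [3.22, 0.2, -1.33], [3.31, 0.14, -1.41], None]
```

```bash
sed -i 's/y=-yr-(-yr@z)\*z/y=yr-(yr@z)*z/' h.py
python3 - <<'E'
from h import *
K=dict(fan=[498.5,-129.5,91.5],drum=[574,10.5,91.5],heat=[537,-59.6,91.5])
for k,v in K.items():
  for lean in (15,18,20,22):
    for h in (0,-10,-20,-30):
      r=tool(lean,h); z=r.as_matrix()[:,2]
      print(k,lean,h,'tilt%.0f'%np.degrees(np.arccos(-z@nk)),[ (None if q is None else np.round(q[3:],2).tolist()) for q in (env.ik(np.array(v)+nk*d-80*z,r.as_quat()) for d in (-14,0,30,100))])
E
```

```text
fan 15 0 tilt15 [[-0.2, 0.35, -1.14], [-0.19, 0.37, -1.14], [-0.17, 0.42, -1.15], [-0.14, 0.56, -1.16]]
fan 15 -10 tilt15 [[-0.04, 0.33, -1.31], [-0.04, 0.35, -1.31], [-0.04, 0.41, -1.3], [-0.04, 0.55, -1.28]]
fan 15 -20 tilt17 [[0.12, 0.34, -1.49], [0.11, 0.36, -1.48], [0.09, 0.41, -1.46], [0.06, 0.55, -1.41]]
fan 15 -30 tilt18 [[0.26, 0.36, -1.65], [0.24, 0.38, -1.63], [0.21, 0.43, -1.6], [0.16, 0.57, -1.52]]
fan 18 0 tilt12 [[-0.3, 0.28, -1.02], [-0.29, 0.3, -1.04], [-0.25, 0.35, -1.07], [-0.2, 0.5, -1.1]]
fan 18 -10 tilt13 [[-0.07, 0.25, -1.29], [-0.07, 0.27, -1.29], [-0.06, 0.33, -1.28], [-0.06, 0.48, -1.27]]
fan 18 -20 tilt14 [[0.19, 0.26, -1.58], [0.17, 0.28, -1.55], [0.14, 0.33, -1.51], [0.09, 0.48, -1.44]]
fan 18 -30 tilt17 [[0.39, 0.3, -1.8], [0.37, 0.32, -1.77], [0.31, 0.37, -1.71], [0.22, 0.5, -1.59]]
fan 20 0 tilt10 [[-0.42, 0.23, -0.9], [-0.39, 0.25, -0.93], [-0.33, 0.31, -0.98], [-0.24, 0.45, -1.05]]
fan 20 -10 tilt11 [[-0.1, 0.2, -1.26], [-0.09, 0.22, -1.26], [-0.09, 0.28, -1.26], [-0.08, 0.43, -1.25]]
fan 20 -20 tilt13 [[0.27, 0.21, -1.66], [0.24, 0.23, -1.63], [0.19
[... 3227 characters left out ...]
87], [-0.31, 0.27, -0.88], [-0.27, 0.32, -0.91], [-0.22, 0.46, -0.94]]
heat 20 -20 tilt13 [[-0.02, 0.22, -1.2], [-0.03, 0.25, -1.19], [-0.04, 0.3, -1.17], [-0.06, 0.44, -1.13]]
heat 20 -30 tilt16 [[0.29, 0.24, -1.54], [0.26, 0.26, -1.51], [0.21, 0.31, -1.44], [0.12, 0.44, -1.33]]
heat 22 0 tilt8 [[-0.66, 0.27, -0.5], [-0.62, 0.29, -0.54], [-0.55, 0.34, -0.6], [-0.42, 0.48, -0.71]]
heat 22 -10 tilt9 [[-0.46, 0.2, -0.74], [-0.42, 0.22, -0.77], [-0.36, 0.27, -0.82], [-0.27, 0.42, -0.88]]
heat 22 -20 tilt12 [[-0.04, 0.17, -1.19], [-0.04, 0.19, -1.18], [-0.06, 0.24, -1.16], [-0.07, 0.39, -1.12]]
heat 22 -30 tilt15 [[0.41, 0.19, -1.68], [0.36, 0.21, -1.62], [0.28, 0.26, -1.52], [0.15, 0.4, -1.37]]
```

Run:
```python
from h import *
set_gripper(0)
r=tool(22,0); z=r.as_matrix()[:,2]
t=np.array([537,-59.6,91.5])+nk*100-80*z
env.reach([370,-230,320],r.as_quat())
env.reach(t,r.as_quat())
P=wristpose(); im=viewer.camera('wrist'); cv2.imwrite('pics/w6.png',im); np.save('w6.npy',P); s=env.read_state();print(s['time_s'],s['tool_pos'],t,s['width'])
for k in [[574,10.5,91.5],[537,-59.6,91.5],[498.5,-129.5,91.5]]: print(proj('wrist',k,P))
```

```text
13.8417 [466.87035379 -22.06818908 252.50758753] [466.78899431 -21.31971701 252.27724874] 0.23225178231672344
[429.82037711 256.92850274]
[317.85495181 258.2275992 ]
[205.32707243 257.87817379]
```

View pics/w6.png

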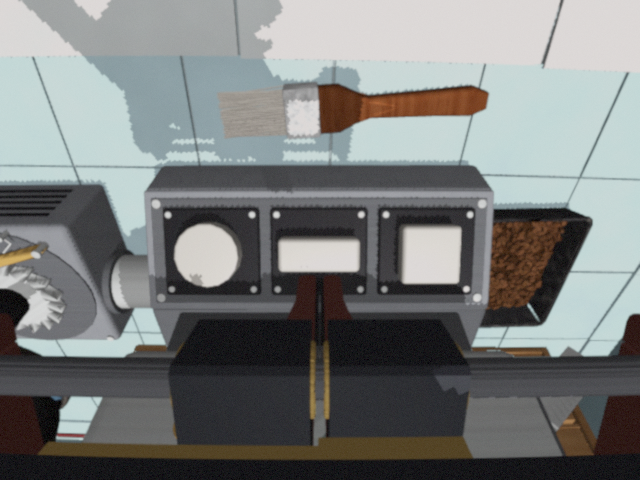

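```bash
cat > press.py <<'E'
from h import *
K=dict(drum=[574.5,10.5,91.5],heat=[537,-59.6,91.5],fan=[499.5,-129.5,91.5])
us=np.sqrt(3)/2*xr+.5*zz
r=tool(22,0); zt=r.as_matrix()[:,2]; Q=r.as_quat()
def press(k):
    b=np.array(K[k])-5*us-80*zt
    env.reach(b+nk*45,Q); env.move_l(b+nk*12,rot=Q,rate=100)
    f0=env.read_state()['force']
    hit=env.move_l(b-nk*18,rate=25,f_stop=14)
    s=env.read_state(); print(k,hit,'depth %.1f'%(-(s['tool_pos']-b)@nk),'F',np.round(s['force'],1),'along n %.1f'%((s['force']-f0)@nk),s['time_s'])
    env.hold(.1)
    env.move_l(b+nk*45,rate=120); print(env.read_state()['time_s'])
E
python3 - <<'E'
from press import *
press('fan')
P=wristpose();im=viewer.camera('wrist'); cv2.imwrite('pics/w7.png',im); cv2.imwrite('pics/s7.png',cv2.resize(viewer.camera('scene')[200:340,220:460],None,fx=3.3,fy=3.3,interpolation=cv2.INTER_CUBIC))
E
```

```text
fan True depth 9.7 F [-7.   2.9 15.4] along n 16.8 15.65
16.3583
```

View pics/w7.png

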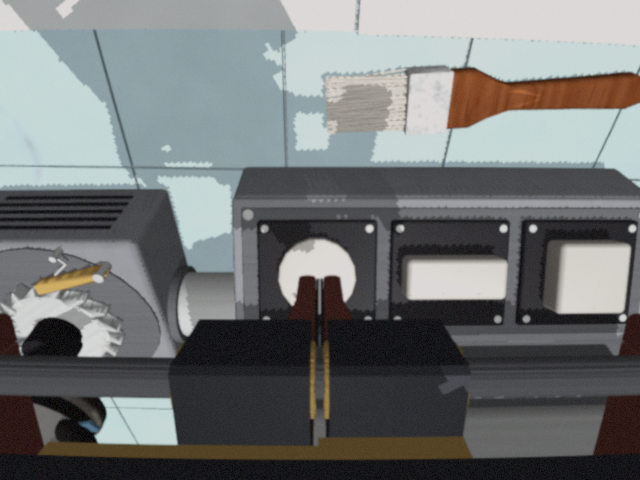

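View pics/s7.png

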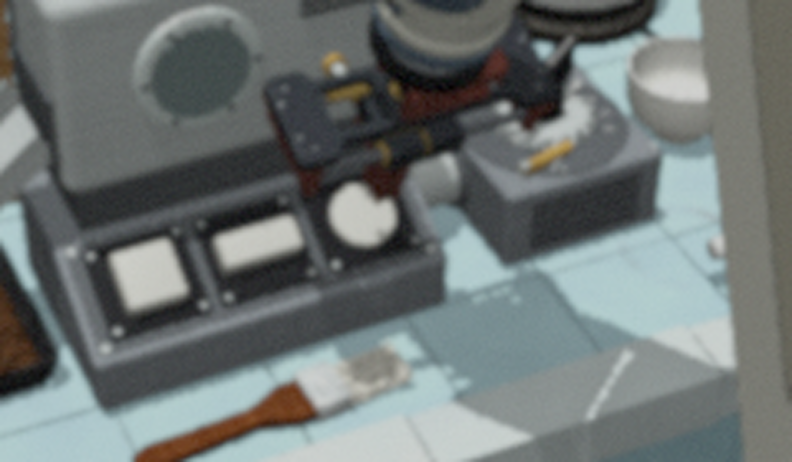

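Run:
```python
from press import *
for k in K:
  v=np.array(K[k])-2*us
  print(k,[((proj('scene',v-nk*d)-[220,200])*3.3).round(1) for d in (0,8)])
press('drum')
b=np.array(K['drum'])-80*zt
env.move_l(b+nk*100-20*us,rate=200)
im=viewer.camera('wrist'); cv2.imwrite('pics/w8.png',im)
```

```text
drum [array([147. , 275.2]), array([145.6, 279.3])]
heat [array([256.4, 242.4]), array([254.4, 246.7])]
fan [array([361.2, 211. ]), array([358.7, 215.4])]
drum True depth 10.1 F [-5.9  1.7 12.4] along n 13.8 18.4833
19.1917
```

View pics/w8.png

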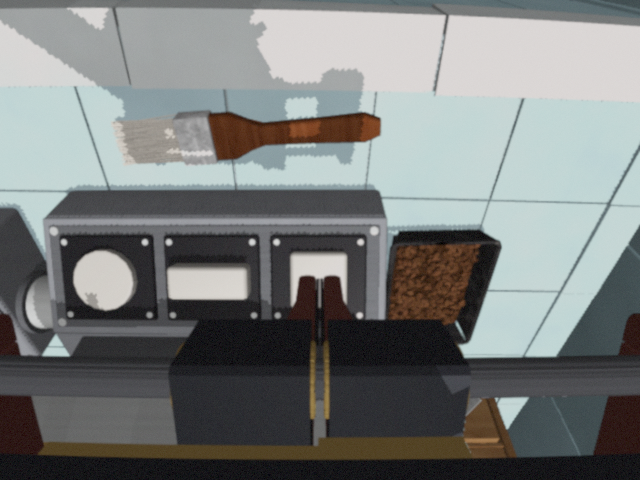

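Run:
```python
from press import *
im=viewer.camera('scene'); cv2.imwrite('pics/s8.png',cv2.resize(im[240:320,230:370],None,fx=5.5,fy=5.5,interpolation=cv2.INTER_CUBIC))
w=cv2.imread('pics/w8.png'); cv2.imwrite('pics/w8z.png',cv2.resize(w[220:340,40:400],None,fx=2.2,fy=2.2,interpolation=cv2.INTER_CUBIC))
```

```text
(no output)
```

View pics/s8.png

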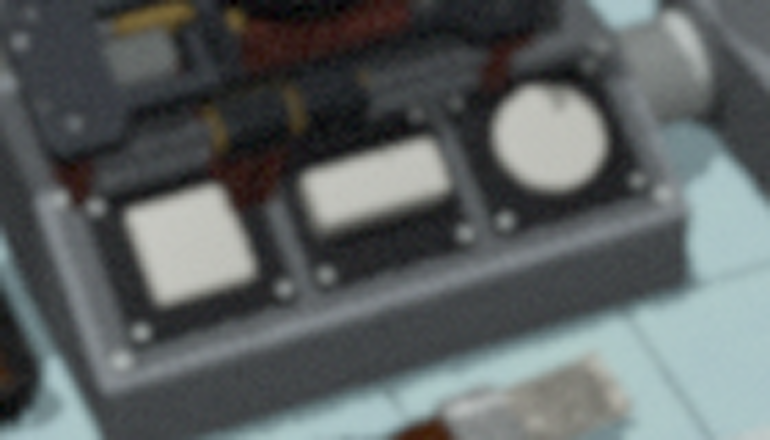

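View pics/w8z.png

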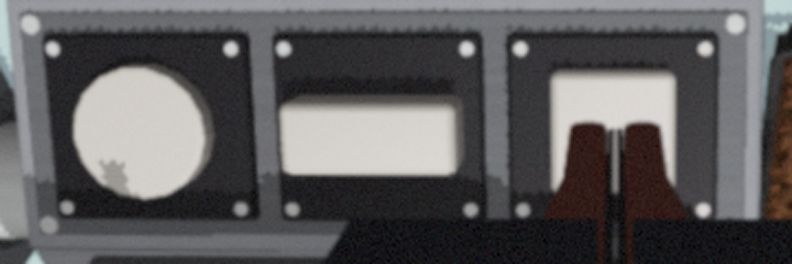

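The drum and fan keys show thin side walls, so both are in. The heat key still stands proud, so I press it next.

Run:
```python
from press import *
press('heat')
b=np.array(K['heat'])-80*zt
env.move_l(b+nk*100-40*us,rate=200)
im=viewer.camera('wrist'); cv2.imwrite('pics/w9.png',im)
env.reach([340,-150,330],Q)
env.reach([300,-420,330],down(60))
for n,a in (('scene','pics/s9.png'),('top','pics/t9.png')):
    im=viewer.camera(n); cv2.imwrite(a,cv2.resize(im[190:350,180:460],None,fx=2.8,fy=2.8,interpolation=cv2.INTER_CUBIC))
print(env.read_state()['time_s'])
```

```text
heat True depth 9.9 F [-5.8  4.7 16.3] along n 17.7 21.5417
22.25
24.7833
```

View pics/w9.png

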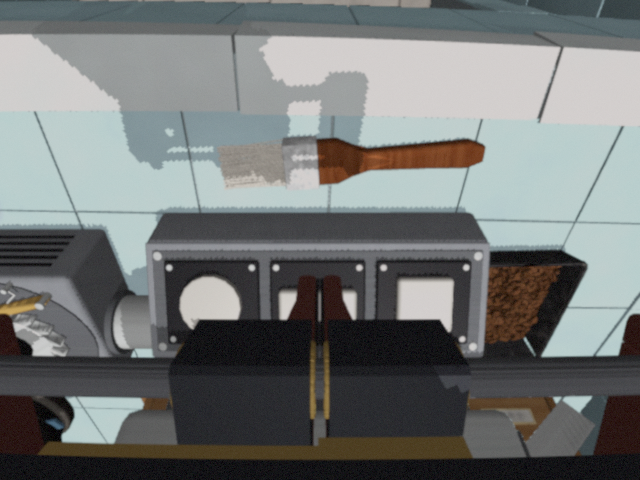

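View pics/s9.png

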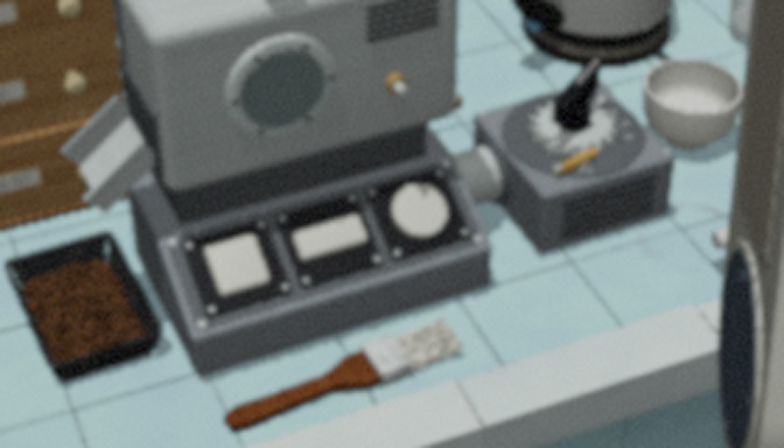

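View pics/t9.png

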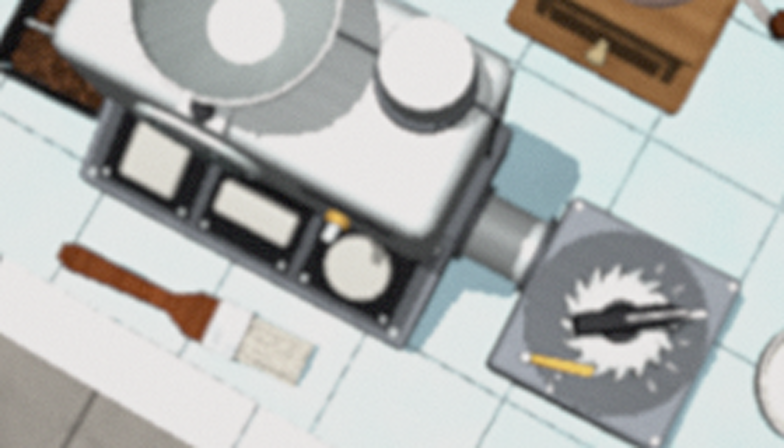

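Run:
```python
from h import *
a=cv2.imread('pics/scene0.png'); b=viewer.camera('scene')
for n,(x,y,w,h) in dict(drum=(248,265,35,35),heat=(279,258,38,30),fan=(315,248,32,35)).items():
    o=[]
    for im in (a,b):
        m=(im[y:y+h,x:x+w].min(axis=2)>140).astype(np.uint8)
        N,l,s,c=cv2.connectedComponentsWithStats(m); i=1+np.argmax(s[1:,4]); o.append((c[i]+[x,y],s[i,4]))
    print(n,o,o[1][0]-o[0][0])
workorder.sign_off(); print(env.read_state()['time_s'])
```

```text
drum [(array([264.43831169, 282.47077922]), np.int32(308)), (array([264.13548387, 283.71290323]), np.int32(310))] [-0.30282782  1.24212401]
heat [(array([297.94545455, 272.55454545]), np.int32(220)), (array([297.16      , 273.97777778]), np.int32(225))] [-0.78545455  1.42323232]
fan [(array([330.03065134, 263.20306513]), np.int32(261)), (array([329.31153846, 264.72692308]), np.int32(260))] [-0.71911288  1.52385794]
the job is handed in; nothing more can be done
the job is handed in; nothing more can be done
```

The roaster is started in the order you asked, and the job is handed in. The last clock reading was about 24.8 s, with the arm standing clear.

- **Air knob:** I turned it from stop 0 to about 5° past the third stop and let go. The wrist picture then showed the pointer on the long thick mark, with three marks before it and two after. The last top picture still shows it at that mark.
- **Keys:** I pressed fan, then drum, then heat. Each was pushed until the force stopped the move, at 14 to 18 N. The tool's own depth readings were 9.7 to 10.1 mm.
- **Catch check:** After release, the key centres in the scene picture had moved about (−0.3 to −0.8, +1.2 to +1.5) pixels from the start. Keys held in at 8 mm should give about (−0.4 to −0.8, +1.2 to +1.3), so all three are in.
- **Loose things:** The tray, brush and bowl look unmoved in the last pictures; I did not measure them.

Two things did not go as planned:
- **First grip on the knob:** It was too low and closed on the hub (27.9 mm wide). I raised the gripper 10 mm and then held the bar at 16.0 mm.
- **Camera disagreement:** The wrist and top cameras differed by about 4 mm on where the knob's axis is. I went nearer the wrist camera's value, and the forces while turning stayed at about 8 N or less.

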